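Seat the angle valve on the pump inlet with its arm towards the mark

ROBOT

A 6-joint arm with a two-finger parallel gripper is mounted at the origin on the work surface. World frame = base frame: x ahead of the robot, y to its left, z up, the work surface at z = 0. Lengths are in m, angles in rad, forces in N, time in s.
With the tool pointing down it reaches from about 0.3 to 0.875 m from the base axis. Payload 6.4 kg.
Tool frame: the origin (TCP) lies midway between the tips of the shut fingers; the grasp point (between the pads) lies 19 mm behind it (ctrl.pinch_z is the distance from the TCP to the grasp point, in m); z points along the fingers, y is the line along which they close (so a half turn about z gives the same grasp; the last joint's range is limited). The gripper opens to 85 mm and grips with 20 to 120 N. Pads are 22 mm wide; open, the fingers measure 114 mm over their backs; the gripper's body (76 mm by 85 mm) begins 54 mm behind the grasp point. The pads swing forward as they close: fully open they stand 13 mm farther back than shut.
Start: joints at [0.985, 0.181, 1.607, -0, 1.354, -0.206], TCP at [0.213, 0.534, 0.231] pointing down, gripper open.
Joint ranges: [-2.99, 2.99], [-0.89, 2.07], [0.3, 2.58], [-1.14, 4.28], [0, 2.63], [-3.12, 3.12]. Speed limits (rad/s): [2.57, 2.57, 3.01, 3.14, 3.14, 3.14].

INTERFACE

Orientations are given as a unit quaternion [w, x, y, z].
In Python, from bench import ctrl gives the robot as it stands.
- The arm moves only by the tool apply_moves, never from a script. Its argument "moves" is a list of rows, each an object with "jaw": the opening, from 0 (shut) to 1 (fully open); "offset": the shift along the tool's x, y, z in mm, a list of three; "rot": the turn, a rotation vector about the tool's x, y, z in degrees, a list of three. In form: [{"jaw": jaw, "offset": [dx, dy, dz], "rot": [ax, ay, az]}, ...]. A call has exactly 5 rows; each row shifts and turns the commanded pose from where the row before left it, along the tool's axes as they then stand; what a row does not reach is not made up. A row lasts 1/8 s, in which the tool goes at most 62.5 mm and 10.7 degrees, less where a joint would pass 70% of its speed; a pose out of reach is approached as far as the arm can. A call is refused whole if a number of a shift passes 62.5 or a number of a turn 10.7, either way. A call with a gripper value outside its range is refused whole. The fingers move at their own pace and stop on an object; the grip force is fixed at half the most. Time passes only in rows, so rows that do not move let the fingers close, or fill a call up. It gives the time, the measured TCP pose, the force, the opening and the grip force at its end, in the units of the state.
- ctrl.get_obs(): the state, without advancing time (a new reading comes with each control period).
- ctrl.camera(name): name is "side" or "top"; returns (picture, depth): 384x512x3 uint8, red, green, blue; 384x512 float32, m along the optical axis (not along the pixel's ray), 0 where there is no reading.
- ctrl.camera_params(name): a dict with "K" (3x3 intrinsics, pixels), "cam_to_world" (4x4, takes a point from camera to world coordinates). Camera axes: x right, y down, z forward; pixel columns grow to the right and rows downward; lengths in m; the calibration is good to about 2 mm. A picture is of the moment at which its call begins. camera_params takes no time and is no camera call.
- ctrl.hand_in(): hands the job in; it is judged then, once.
Trained networks look in the newest picture that a camera, given by its name, has taken for a name from the list of things; names that differ only in an ending like _2 or _b are one class to them, and where a whole thing is asked for, a point or a joint stands for the part that bears it (a point fixed in the world has none). Each returns a list of dicts, best first, with "score" (0 to 1); they miss things now and then, are a little off and sometimes report something else, mostly with a low value. They report only what shows in the picture. A call takes as long as a camera call. They do not tell look-alikes from the thing itself.
- ctrl.outline_of(camera, target): "region" (384x512 bool, what is visible of it) and "position" ([column, row] in pixels, amid what is visible of it).
The state is a dict: "time_s": time; "q": joint angles; "dq": joint speeds; "joint_efforts": joint torques, N m; "eef_pos": TCP position; "eef_rot": TCP orientation; "wrist_force": force on the tool from outside, world axes, zero at the start; "torque": the same for the moment, N m; "opening": opening from 0.0 (shut) to 1.0 (fully open); "grasp_force": force on a finger pad.
Only numpy, scipy, OpenCV 4.12 (cv2) and the standard library are available. Lean on these libraries where they do the work, as an engineer would, in place of code of your own. Each camera call takes 0.05 s, during which the arm holds its last target. There are 200 camera calls.

TASK

Take the angle valve, the fitting with a single side arm, and stand it in the recessed inlet port of the red pump deck, turned so that its arm points along the white index line. Put it down rather than drop it, let go of it, and leave the other two fittings standing where they are.

Things in the scene. Friction and masses are not known exactly. Their poses are not given: they have to be found in the camera images.
- valve_mid (a point): Loose steel angle valve, 105 tall, about 0.45 kg: base flange dia 55, body dia 40, on top a round black knob dia 36, 35 tall, which turns the whole valve and can be gripped from above at any yaw. One side arm reaches 60 from the axis; its end flange (dia 40) tops out 8 below the knob. Point: on the axis, 52.5 above the underside; knob spans 17.5 to 52.5 above it. x along the arm, z up. (mm)
- mark (a point): White index line, 46 x 8, on the fixed red deck (220 x 200, top 40 above the bench). Point: middle of the line, on the deck's top. x runs along the line, away from the port; z up. Port centre: 80 away along -x. The port is a round recess, dia 76, 6 deep, in a steel ring (outer dia 100, top 12 above the deck); the recess floor, where the valve's base stands, is 6 above the deck's top. (mm)
- tee: The tee fitting: same body, base and black knob as the angle valve (105 mm tall) but with two opposite side arms, each reaching 60 mm, along its x axis. Its origin lies on the vertical axis at the underside. Loose; bystander.
- gauge: The straight fitting: same body, base and black knob (105 mm tall, base 55 mm diameter) with no side arm. Its origin lies on the vertical axis at the underside. Loose; bystander.
Things that resemble listed ones, but are neither listed nor needed, are in the scene too. What is shaped like the part that bears valve_mid but brown, green or orange is not meant.

How it is judged:
At the end, for the whole second after the job is handed in: The angle valve stands upright (within 3 degrees) and at rest on the floor of the port's recess (height within 4 mm), its axis within 14 mm of the port's centre along and across the mark's line, its side arm pointing the way of the index line within 13 degrees, released (x of valve_mid in the frame of mark between -0.094 and -0.066 m and y of valve_mid in the frame of mark between -0.014 and 0.014 m and z of valve_mid in the frame of mark between 0.0545 and 0.0625 m and angle between valve_mid's own z axis and vertical below 0.06 rad and angle between the x axis of valve_mid and the x axis of mark, either way round below 0.23 rad and x of mark in the frame of valve_mid above 0.03 m and linear speed of valve below 0.02 m/s); the robot touches nothing.
It fails at once if the tee fitting is pushed more than 20 mm or tipped (distance of tee from where it was at the start of the episode above 0.02 m or angle between tee's own z axis and vertical above 0.3 rad).
It fails at once if the straight fitting is pushed more than 20 mm or tipped (distance of gauge from where it was at the start of the episode above 0.02 m or angle between gauge's own z axis and vertical above 0.3 rad).
It fails at once if the valve is dropped into the port (reaches it faster than 0.6 m/s) (linear speed of valve above 0.6 m/s and z of valve_mid in the frame of mark below 0.085 m and x of valve_mid in the frame of mark between -0.12 and -0.04 m and y of valve_mid in the frame of mark between -0.04 and 0.04 m).
It also fails if it takes over 38 s, if anything falls off the work surface, if the arm or the gripper's body presses on something with over 40 N, if the wrist force passes 120 N, or if a joint passes its speed limit or range.

## Working session

There is one attempt and no reset: what is moved stays moved. The work goes in short steps, Python scripts to look and compute and a tool call to move; the robot and the scene stay as the last step left them, time stands still between calls to the robot, and variables do not carry over. Pictures are saved under pics/ and viewed, at most 10 in all, crops included, and the job is handed in when it is done.

Besides the shell and the picture viewer there is one more tool, called as a command line: name --argument value ..., lists and objects as JSON in quotes. apply_moves: Moves the arm, as the interface text tells. Its arguments: {"type":"object","properties":{"moves":{"type":"array"}},"required":["moves"]}

```bash
mkdir -p pics; cat > h.py <<'E'
import numpy as np, cv2
from bench import ctrl
def cloud(name,depth):
    p=ctrl.camera_params(name);K=np.array(p["K"]);T=np.array(p["cam_to_world"])
    v,u=np.mgrid[:384,:512]
    P=np.stack([(u-K[0,2])/K[0,0]*depth,(v-K[1,2])/K[1,1]*depth,depth],-1)
    return P@T[:3,:3].T+T[:3,3]
E
python3 - <<'E'
from h import *
o=ctrl.get_obs();print({k:np.round(o[k],3) for k in("time_s","eef_pos","eef_rot","opening")})
ims=[]
for n in("top","side"):
    im,d=ctrl.camera(n);W=cloud(n,d);ims.append(im);np.savez(n+".npz",im=im,d=d,W=W)
    print(n,np.round(ctrl.camera_params(n)["cam_to_world"],2).tolist())
    for t in("valve_mid","mark","tee","gauge"):
        for r in ctrl.outline_of(n,t)[:4]:
            m=r["region"]&(d>0);print(n,t,round(r["score"],2),np.round(r["position"]),m.sum(),np.round(np.median(W[m],0),3),np.round(np.percentile(W[m],98,axis=0),3))
cv2.imwrite("pics/a.png",cv2.resize(np.vstack(ims)[...,::-1],(512,768)) [:, :][:768])
cv2.imwrite("pics/top.png",cv2.resize(ims[0][...,::-1],(800,600)));cv2.imwrite("pics/side.png",cv2.resize(ims[1][...,::-1],(800,600)))
E
```

```text
{'time_s': np.float64(0.0), 'eef_pos': array([0.213, 0.534, 0.23 ]), 'eef_rot': array([-0.   ,  0.189,  0.982, -0.001]), 'opening': np.float64(1.002)}
top [[0.01, -0.99, 0.17, 0.43], [-1.0, -0.0, 0.02, -0.01], [-0.02, -0.17, -0.99, 0.85], [0.0, 0.0, 0.0, 1.0]]
top valve_mid 0.86 [318. 180.] 724 [ 0.592 -0.128  0.058] [ 0.624 -0.087  0.108]
top valve_mid 0.74 [261. 160.] 699 [ 0.629 -0.001  0.059] [0.69  0.021 0.108]
top valve_mid 0.62 [324. 126.] 796 [ 0.71  -0.146  0.055] [ 0.766 -0.119  0.107]
top valve_mid 0.57 [371. 170.] 830 [ 0.613 -0.237  0.056] [ 0.641 -0.215  0.107]
top mark 0.72 [137. 230.] 9133 [0.48  0.266 0.041] [0.596 0.408 0.054]
top tee 0.84 [286. 242.] 830 [ 0.46  -0.05   0.056] [ 0.516 -0.022  0.108]
top gauge 0.7 [375. 236.] 631 [ 0.46  -0.258  0.071] [ 0.485 -0.245  0.108]
side [[-0.98, -0.08, 0.17, 0.42], [-0.19, 0.48, -0.85, 0.72], [-0.01, -0.87, -0.49, 0.48], [0.0, 0.0, 0.0, 1.0]]
side valve_mid 0.85 [253. 137.] 258 [ 0.613 -0.231  0.082] [ 0.639 -0.219  0.106]
side valve_mid 0.75 [224. 190.] 1126 [0.635 0.013 0.05 ] [0.69  0.024 0.106]
side valve_mid 0.73 [209. 156.] 730 [ 0.717 -0.14   0.052] [ 0.765 -0.116  0.106]
side valve_mid 0.69 [254. 170.] 756 [ 0.601 -0.122  0.054] [ 0.625 -0.082  0.106]
side mark 0.68 [273. 300.] 15528 [0.478 0.311 0.04 ] [0.601 0.426 0.053]
side tee 0.61 [303. 186.] 1264 [ 0.464 -0.037  0.05 ] [ 0.521 -0.013  0.106]
side gauge 0.86 [308. 145.] 515 [ 0.46  -0.255  0.059] [ 0.482 -0.248  0.106]
```

View pics/top.png

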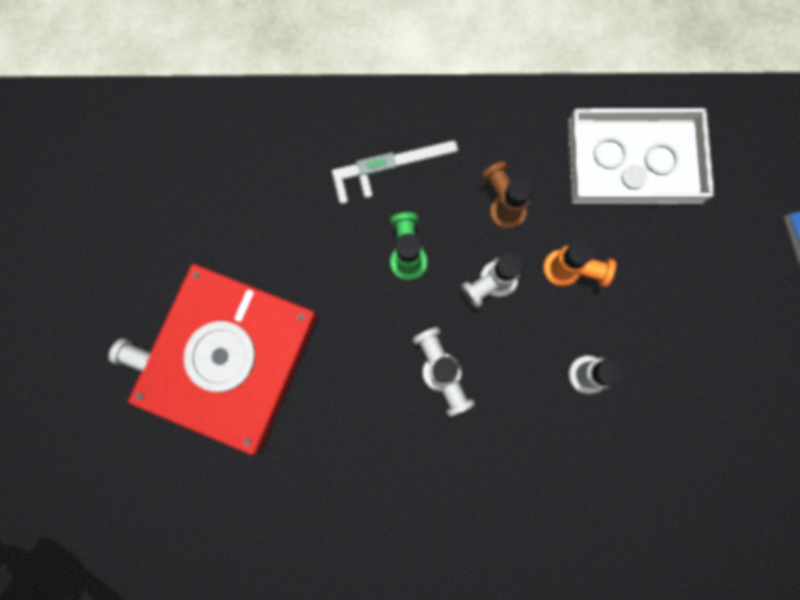

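View pics/side.png

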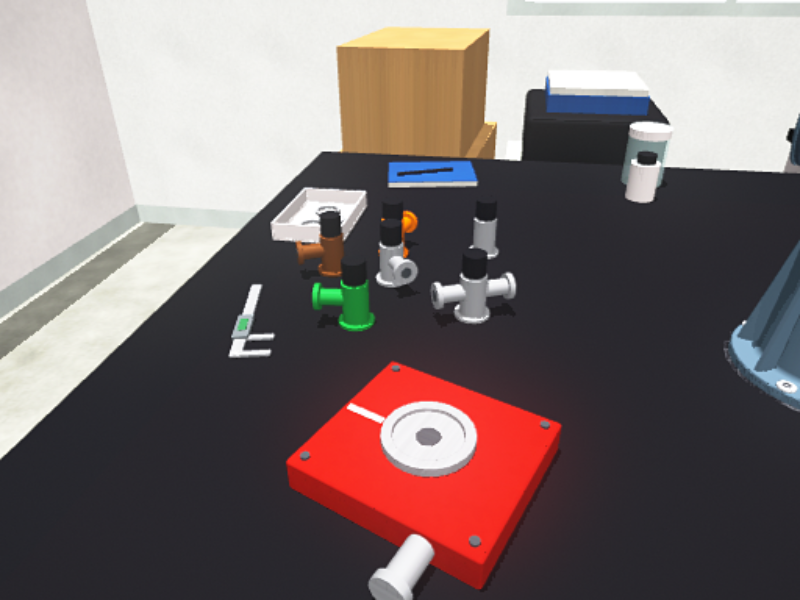

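```bash
cat > m.py <<'E'
from h import *
def knob(W,im,m):
    # black knob top disc: z near top
    return W[m]
def valve(n,im,W,c,verbose=True):
    near=(np.hypot(W[...,0]-c[0],W[...,1]-c[1])<0.08)&(W[...,2]>0.012)
    top=near&(W[...,2]>0.1)&(np.hypot(W[...,0]-c[0],W[...,1]-c[1])<0.045)
    (x,y),r=cv2.minEnclosingCircle((W[top][:,:2]*1000).astype(np.float32))
    return np.array([x,y])/1000,r,top.sum()
E
python3 - <<'E'
from m import *
for n in("top","side"):
    z=np.load(n+".npz");im,W=z["im"],z["W"];rgb=im.astype(int)
    for nm,c in dict(valve=(.598,-.128),green=(.632,.01),brown=(.71,-.14),orange=(.613,-.23),tee=(.46,-.045),gauge=(.46,-.258)).items():
        k,r,s=valve(n,im,W,c);print(n,nm,k.round(4),round(r,1),s)
        if nm=="valve":
            d=np.hypot(*(W[...,:2]-k).transpose(2,0,1))
            # the arm: points beyond flange radius, above 20mm
            a=(d>.032)&(d<.068)&(W[...,2]>.025)&(W[...,2]<.066)&(rgb.max(-1)-rgb.min(-1)<40)
            v=W[a][:,:2]-k;b=v.mean(0);print("arm",a.sum(),b.round(4),np.degrees(np.arctan2(b[1],b[0])).round(1),d[a].max())
    red=(rgb[...,0]>120)&(rgb[...,1]<80)
    dk=(W[...,0]>.3)&(W[...,0]<.65)&(W[...,1]>.1)&(W[...,1]<.5)
    wh=(rgb.min(-1)>150)&dk
    ring=wh&(W[...,2]>.0485)&(W[...,2]<.06)
    line=wh&(W[...,2]>.034)&(W[...,2]<.0465)
    (rx,ry),r=cv2.minEnclosingCircle((W[ring][:,:2]*1000).astype(np.float32));k=np.array([rx,ry])/1000
    print("ring",k.round(4),r,ring.sum(),np.median(W[ring][:,2]))
    d=np.hypot(*(W[...,:2]-k).transpose(2,0,1));l=line&(d>.053)&(d<.11)
    b=W[l][:,:2].mean(0);q=b-k;_,_,vt=np.linalg.svd(W[l][:,:2]-b,full_matrices=False)
    print("line",l.sum(),b.round(4),np.hypot(*q),np.degrees(np.arctan2(q[1],q[0])),np.degrees(np.arctan2(vt[0,1],vt[0,0])))
    rr=red&dk
    print("deck rect",cv2.minAreaRect((W[rr&(W[...,2]>.035)][:,:2]*1000).astype(np.float32)))
z=np.load("top.npz");a=z["im"][140:230,270:380,::-1]
b=np.load("side.npz")["im"][120:210,200:310,::-1]
cv2.imwrite("pics/crop.png",cv2.resize(np.hstack([a,b]),None,fx=3.6,fy=3.6,interpolation=2))
E
```

```text
top valve [ 0.6063 -0.1401] 17.9 225
arm 190 [-0.0287  0.0404] 125.4 0.0624813035433135
top green [ 0.6322 -0.002 ] 18.2 219
top brown [ 0.7143 -0.1568] 17.9 212
top orange [ 0.6237 -0.2371] 17.7 224
top tee [ 0.4542 -0.0381] 34.7 1004
top gauge [ 0.4613 -0.2694] 17.9 248
ring [0.483  0.2679] 49.98370361328125 779 0.05242790003391273
line 145 [0.5406 0.2588] 0.05825369762138522 -9.04631473949507 136.0488447701139
deck rect ((483.0513916015625, 267.97698974609375), (200.16769409179688, 220.04661560058594), 68.72034454345703)
side valve [ 0.6079 -0.14  ] 19.1 87
arm 209 [-0.0304  0.0477] 122.5 0.06438544907678954
side green [ 6.332e-01 -6.000e-04] 17.6 118
side brown [ 0.7158 -0.1555] 18.4 80
side orange [ 0.6257 -0.2369] 18.4 69
side tee [ 0.465  -0.0498] 19.3 117
side gauge [ 0.4624 -0.2676] 18.9 66
ring [0.484  0.2685] 50.79432678222656 961 0.05231125473254089
line 123 [0.5503 0.2382] 0.07286945156622636 -24.550981110710914 -5.026038369771405
deck rect ((484.6019592285156, 268.7713623046875), (200.88653564453125, 220.5988311767578), 68.67607879638672)
```

View pics/crop.png

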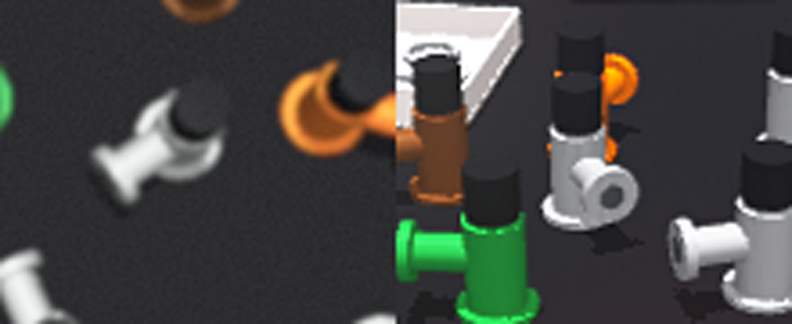

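Single-armed candidates in the top picture (512×384): steel (318,180), green (261,160), brown (324,126) and orange (371,170). The steel one is meant: it has one arm and isn't coloured. The two-armed tee is at (286,242), and the crop confirms all this. The valve axis is at about (0.607, -0.140) with its arm at about 124°. The port is at (0.4835, 0.268) with its line at about -21.3°.

apply_moves --moves '[{"jaw": 1,"offset": [-40,-31,0],"rot": [0,0,0]},{"jaw": 1,"offset": [-40,-31,0],"rot": [0,0,0]},{"jaw": 1,"offset": [-40,-31,0],"rot": [0,0,0]},{"jaw": 1,"offset": [-40,-31,0],"rot": [0,0,0]},{"jaw": 1,"offset": [-40,-31,0],"rot": [0,0,0]}]'

```text
time_s: 1.12
eef_pos: [0.3421, 0.3146, 0.2316]
eef_rot: [0.0, 0.189, 0.982, 0.0]
wrist_force: [1.1, -0.0, -0.6]
opening: 1.0
grasp_force: 0.0
```

apply_moves --moves '[{"jaw": 1,"offset": [-40,-31,0],"rot": [0,0,0]},{"jaw": 1,"offset": [-40,-31,0],"rot": [0,0,0]},{"jaw": 1,"offset": [-40,-31,0],"rot": [0,0,0]},{"jaw": 1,"offset": [-40,-31,0],"rot": [0,0,0]},{"jaw": 1,"offset": [-40,-31,0],"rot": [0,0,0]}]'

```text
time_s: 1.75
eef_pos: [0.4705, 0.0963, 0.2316]
eef_rot: [0.0, 0.189, 0.982, 0.0]
wrist_force: [-0.2, 0.4, -0.1]
opening: 0.999
grasp_force: 0.0
```

apply_moves --moves '[{"jaw": 1,"offset": [-40,-31,0],"rot": [0,0,0]},{"jaw": 1,"offset": [-40,-31,0],"rot": [0,0,0]},{"jaw": 1,"offset": [-40,-31,0],"rot": [0,0,0]},{"jaw": 1,"offset": [-40,-31,0],"rot": [0,0,0]},{"jaw": 1,"offset": [-16,-15,0],"rot": [0,0,0]}]'

```text
time_s: 2.38
eef_pos: [0.5825, -0.0989, 0.2311]
eef_rot: [0.0, 0.19, 0.982, -0.0]
wrist_force: [0.4, 0.6, -0.2]
opening: 0.998
grasp_force: 0.0
```

apply_moves --moves '[{"jaw": 1,"offset": [-38,-29,0],"rot": [0,0,0]},{"jaw": 1,"offset": [0,0,30],"rot": [0,0,0]},{"jaw": 1,"offset": [0,0,30],"rot": [0,0,0]},{"jaw": 1,"offset": [0,0,11],"rot": [0,0,0]},{"jaw": 1,"offset": [0,0,0],"rot": [0,0,0]}]'

```text
time_s: 3.0
eef_pos: [0.6058, -0.1369, 0.1599]
eef_rot: [-0.001, 0.188, 0.982, 0.0]
wrist_force: [-0.4, 1.0, 1.2]
opening: 1.002
grasp_force: 0.0
```

```bash
python3 - <<'E'
from h import *
im,d=ctrl.camera("top");b,_=ctrl.camera("side")
print(ctrl.get_obs()["eef_pos"],ctrl.get_obs()["q"])
cv2.imwrite("pics/b.png",cv2.resize(np.hstack([im[100:260,230:410],b[60:220,160:340]])[...,::-1],None,fx=2.2,fy=2.2))
E
```

```text
[ 0.60694706 -0.1374849   0.16175525] [-4.13219476e-01  3.48797268e-01  1.54537123e+00  4.11289745e-05
  1.24540568e+00 -1.60468350e+00]
```

View pics/b.png

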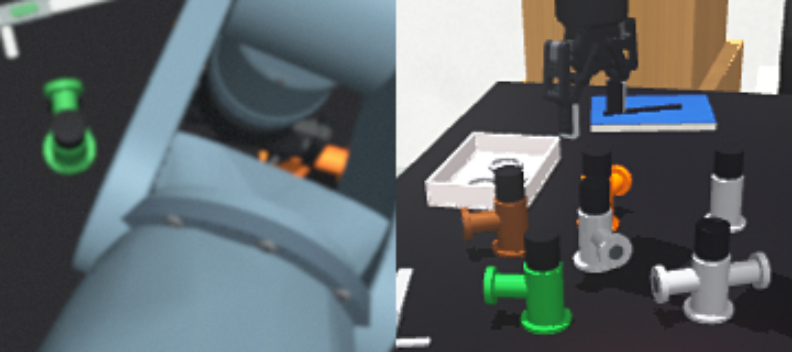

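The side view shows the open fingers, at about x=565 and 625, straddling the steel valve's knob at (593,190). I'll descend and grip.

apply_moves --moves '[{"jaw": 1,"offset": [-1,-2,25],"rot": [0,0,0]},{"jaw": 1,"offset": [0,0,25],"rot": [0,0,0]},{"jaw": 1,"offset": [0,0,25],"rot": [0,0,0]},{"jaw": 1,"offset": [0,0,18],"rot": [0,0,0]},{"jaw": 1,"offset": [0,0,0],"rot": [0,0,0]}]'

```text
time_s: 3.72
eef_pos: [0.6059, -0.1394, 0.0666]
eef_rot: [-0.001, 0.189, 0.982, 0.0]
wrist_force: [-0.4, -0.1, 0.6]
opening: 1.002
grasp_force: 0.0
```

apply_moves --moves '[{"jaw": 0,"offset": [0,0,0],"rot": [0,0,0]},{"jaw": 0,"offset": [0,0,0],"rot": [0,0,0]},{"jaw": 0,"offset": [0,0,0],"rot": [0,0,0]},{"jaw": 0,"offset": [0,0,0],"rot": [0,0,0]},{"jaw": 0,"offset": [0,0,0],"rot": [0,0,0]}]'

```text
time_s: 4.35
eef_pos: [0.607, -0.1402, 0.0684]
eef_rot: [0.001, 0.189, 0.982, -0.0]
wrist_force: [-0.4, -0.1, 6.0]
opening: 0.407
grasp_force: 59.4
```

apply_moves --moves '[{"jaw": 0,"offset": [0,0,-15],"rot": [0,0,0]},{"jaw": 0,"offset": [0,0,-35],"rot": [0,0,0]},{"jaw": 0,"offset": [0,0,-40],"rot": [0,0,0]},{"jaw": 0,"offset": [0,0,-40],"rot": [0,0,0]},{"jaw": 0,"offset": [0,0,-20],"rot": [0,0,0]}]'

```text
time_s: 4.97
eef_pos: [0.6071, -0.1399, 0.22]
eef_rot: [0.001, 0.189, 0.982, -0.0]
wrist_force: [0.2, 0.1, -3.9]
opening: 0.405
grasp_force: 60.6
```

```bash
python3 - <<'E'
from h import *
print(ctrl.get_obs()["eef_pos"],ctrl.get_obs()["wrist_force"])
b,d=ctrl.camera("side");W=cloud("side",d);np.savez("s2.npz",im=b,W=W)
cv2.imwrite("pics/c.png",cv2.resize(b[40:240,140:360,::-1],None,fx=2.5,fy=2.5))
E
```

```text
[ 0.60707191 -0.13992612  0.21996732] [ 0.17765139  0.06933013 -3.90837948]
```

View pics/c.png

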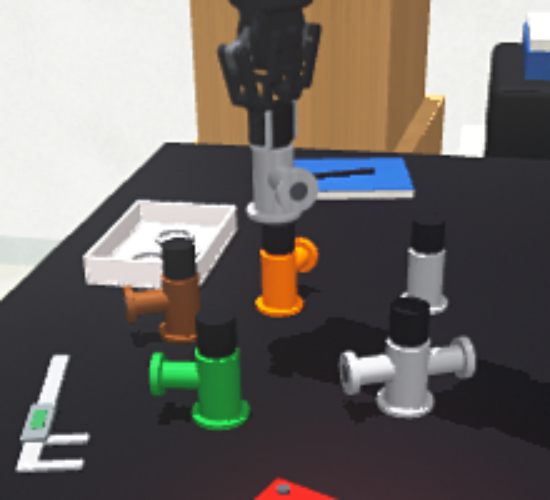

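The valve is held upright and nothing else moved. Next I carry it over the port, then turn it.

apply_moves --moves '[{"jaw": 0,"offset": [15,18,0],"rot": [0,0,0]},{"jaw": 0,"offset": [27,33,0],"rot": [0,0,0]},{"jaw": 0,"offset": [27,33,0],"rot": [0,0,0]},{"jaw": 0,"offset": [27,33,0],"rot": [0,0,0]},{"jaw": 0,"offset": [27,33,0],"rot": [0,0,0]}]'

```text
time_s: 5.65
eef_pos: [0.5453, 0.0474, 0.2149]
eef_rot: [-0.002, 0.189, 0.982, 0.0]
wrist_force: [0.6, 0.6, -3.3]
opening: 0.405
grasp_force: 60.5
```

apply_moves --moves '[{"jaw": 0,"offset": [27,34,0],"rot": [0,0,0]},{"jaw": 0,"offset": [27,34,0],"rot": [0,0,0]},{"jaw": 0,"offset": [27,34,0],"rot": [0,0,0]},{"jaw": 0,"offset": [27,34,0],"rot": [0,0,0]},{"jaw": 0,"offset": [20,29,0],"rot": [0,0,0]}]'

```text
time_s: 6.28
eef_pos: [0.4871, 0.2477, 0.2149]
eef_rot: [-0.002, 0.188, 0.982, -0.001]
wrist_force: [1.1, -0.3, -3.7]
opening: 0.406
grasp_force: 60.6
```

apply_moves --moves '[{"jaw": 0,"offset": [15,18,0],"rot": [0,0,0]},{"jaw": 0,"offset": [0,0,0],"rot": [0,0,5]},{"jaw": 0,"offset": [0,0,0],"rot": [0,0,10]},{"jaw": 0,"offset": [0,0,0],"rot": [0,0,10]},{"jaw": 0,"offset": [0,0,0],"rot": [0,0,10]}]'

```text
time_s: 6.9
eef_pos: [0.4805, 0.2683, 0.2148]
eef_rot: [-0.002, 0.478, 0.879, -0.002]
wrist_force: [0.2, -0.4, -3.9]
opening: 0.407
grasp_force: 60.7
```

apply_moves --moves '[{"jaw": 0,"offset": [0,0,0],"rot": [0,0,10]},{"jaw": 0,"offset": [0,0,0],"rot": [0,0,10]},{"jaw": 0,"offset": [0,0,0],"rot": [0,0,10]},{"jaw": 0,"offset": [0,0,0],"rot": [0,0,10]},{"jaw": 0,"offset": [0,0,0],"rot": [0,0,10]}]'

```text
time_s: 7.52
eef_pos: [0.4805, 0.2683, 0.2148]
eef_rot: [-0.001, 0.804, 0.594, -0.002]
wrist_force: [1.2, -0.4, -4.0]
opening: 0.409
grasp_force: 60.8
```

apply_moves --moves '[{"jaw": 0,"offset": [0,0,0],"rot": [0,0,10]},{"jaw": 0,"offset": [0,0,0],"rot": [0,0,10]},{"jaw": 0,"offset": [0,0,0],"rot": [0,0,10]},{"jaw": 0,"offset": [0,0,0],"rot": [0,0,10]},{"jaw": 0,"offset": [0,0,0],"rot": [0,0,10]}]'

```text
time_s: 8.15
eef_pos: [0.4806, 0.2683, 0.2148]
eef_rot: [0.0, 0.98, 0.199, -0.002]
wrist_force: [-0.4, 0.5, -3.5]
opening: 0.411
grasp_force: 60.8
```

apply_moves --moves '[{"jaw": 0,"offset": [0,0,0],"rot": [0,0,7]},{"jaw": 0,"offset": [0,0,0],"rot": [0,0,3]},{"jaw": 0,"offset": [0,0,0],"rot": [0,0,0]},{"jaw": 0,"offset": [0,0,0],"rot": [0,0,0]},{"jaw": 0,"offset": [0,0,0],"rot": [0,0,0]}]'

```text
time_s: 8.78
eef_pos: [0.4824, 0.2682, 0.2168]
eef_rot: [0.0, 0.993, 0.116, -0.0]
wrist_force: [0.1, 0.1, -3.9]
opening: 0.404
grasp_force: 60.8
```

```bash
python3 - <<'E'
from h import *
from scipy.spatial.transform import Rotation as R
o=ctrl.get_obs();p=o["eef_pos"];print(o["time_s"],p,o["q"],o["grasp_force"])
M=R.from_quat(np.roll(o["eef_rot"],-1)).as_matrix();print(M.round(3).tolist(),"tool delta to port",M.T@(np.array([.4835,.268,p[2]])-p))
b,d=ctrl.camera("side");W=cloud("side",d);rgb=b.astype(int)
z=p[2]
h=W[...,2];dd=np.hypot(W[...,0]-p[0],W[...,1]-p[1])
for lo in(.03,.036):
    a=(dd>lo)&(dd<.072)&(h>z-.066+.03)&(h<z-.067+.064)&(rgb.max(-1)-rgb.min(-1)<40)
    v=W[a][:,:2]-p[:2];m=v.mean(0);print(a.sum(),np.degrees(np.arctan2(m[1],m[0])))
fl=(dd<.035)&(h<z-.067+.015)&(h>z-.067-.012)
print("under z",np.percentile(h[fl],[1,5]),W[fl].mean(0))
cv2.imwrite("pics/d.png",cv2.resize(b[60:384,140:400,::-1],None,fx=1.8,fy=1.8))
E
```

```text
8.775 [0.48238245 0.26818171 0.21682199] [2.92288143e-01 1.43514743e-01 1.67988459e+00 3.78463390e-05
 1.31906554e+00 1.63128741e+00] 60.803067684173584
[[0.973, 0.23, -0.001], [0.23, -0.973, -0.0], [-0.001, 0.0, -1.0]] tool delta to port [ 1.04592069e-03  4.33567410e-04 -9.05914394e-07]
441 -10.447608841285815
376 -10.816925821497176
under z [0.14954509 0.15057487] [0.47913651 0.28366124 0.15590516]
```

View pics/d.png

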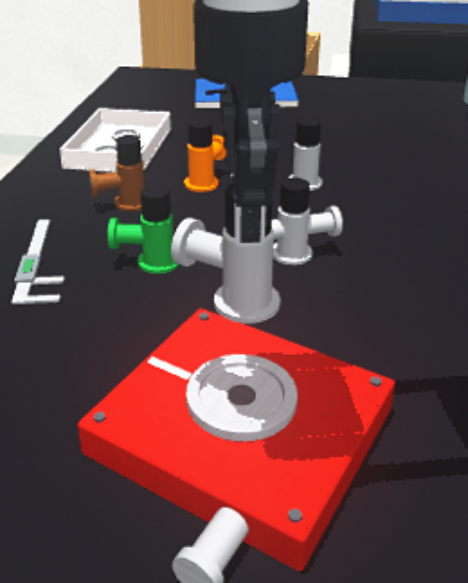

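The turn is done and the valve hangs upright over the port. The crude arm angle is biased to the visible side, so I'll check it from the end flange's top edge, where the view is symmetric.

```bash
python3 - <<'E'
from h import *
from scipy.optimize import least_squares
p=ctrl.get_obs()["eef_pos"]
b,d=ctrl.camera("side");W=cloud("side",d);rgb=b.astype(int)
def go(W,rgb,p,z0,g):
    dd=np.hypot(W[...,0]-p[0],W[...,1]-p[1]);h=W[...,2]-z0
    a=(dd>.03)&(dd<.075)&(h>.02)&(h<.066)&(rgb.max(-1)-rgb.min(-1)<40)
    P=W[a]-[p[0],p[1],z0]
    # fit: arm model tube(r unknown)+ end flange r=.02, rotation angle t
    def f(x):
        t,hc,r=x;s=P[:,0]*np.cos(t)+P[:,1]*np.sin(t);n=-P[:,0]*np.sin(t)+P[:,1]*np.cos(t)
        rho=np.hypot(n,P[:,2]-hc)
        return np.where(s<.048,rho-r,np.minimum(np.abs(rho-.02),np.abs(s-.06)+np.maximum(rho-.02,0)))
    r=least_squares(f,[np.radians(g),.042,.013],loss="soft_l1",f_scale=.001)
    print(a.sum(),np.degrees(r.x[0]),r.x[1:],r.cost, np.abs(r.fun).mean())
go(W,rgb,p,p[2]-.0675,-18);go(W,rgb,p,p[2]-.0675,-24)
z=np.load("side.npz");go(z["W"],z["im"].astype(int),(.607,-.14),0,123)
z=np.load("top.npz");go(z["W"],z["im"].astype(int),(.607,-.14),0,124)
E
```

```text
463 -21.741102296042747 [0.04101229 0.01298954] 0.0005317591981593087 0.0016605880407507144
463 -21.741103308178246 [0.04101229 0.01298954] 0.0005317591981590647 0.001660588112232158
216 124.4955985031307 [0.04239893 0.01287779] 0.00012181289832280283 0.0010526374638240685
204 125.07220259395646 [0.04250275 0.01263189] 0.00013679408615801313 0.001109696940509423
```

Arm at -21.7° against the line's -21.3°, and the centre is within 1 mm. The floor is about 103 mm down, so I'll lower gently.

apply_moves --moves '[{"jaw": 0,"offset": [1,0,20],"rot": [0,0,0]},{"jaw": 0,"offset": [0,0,25],"rot": [0,0,0]},{"jaw": 0,"offset": [0,0,25],"rot": [0,0,0]},{"jaw": 0,"offset": [0,0,15],"rot": [0,0,0]},{"jaw": 0,"offset": [0,0,8],"rot": [0,0,0]}]'

```text
time_s: 9.5
eef_pos: [0.4836, 0.2683, 0.1236]
eef_rot: [0.0, 0.993, 0.115, -0.0]
wrist_force: [0.3, -0.7, -4.2]
opening: 0.404
grasp_force: 60.9
```

apply_moves --moves '[{"jaw": 0,"offset": [0,0,3],"rot": [0,0,0]},{"jaw": 0,"offset": [0,0,2],"rot": [0,0,0]},{"jaw": 0,"offset": [0,0,2],"rot": [0,0,0]},{"jaw": 0,"offset": [0,0,0],"rot": [0,0,0]},{"jaw": 0,"offset": [0,0,0],"rot": [0,0,0]}]'

```text
time_s: 10.12
eef_pos: [0.4839, 0.2684, 0.1175]
eef_rot: [-0.0, 0.993, 0.115, 0.0]
wrist_force: [0.5, 0.1, -3.0]
opening: 0.407
grasp_force: 60.9
```

apply_moves --moves '[{"jaw": 0,"offset": [0,0,1],"rot": [0,0,0]},{"jaw": 0,"offset": [0,0,1],"rot": [0,0,0]},{"jaw": 0,"offset": [0,0,1],"rot": [0,0,0]},{"jaw": 0,"offset": [0,0,0],"rot": [0,0,0]},{"jaw": 0,"offset": [0,0,0],"rot": [0,0,0]}]'

```text
time_s: 10.75
eef_pos: [0.4839, 0.2684, 0.1145]
eef_rot: [-0.0, 0.993, 0.115, 0.0]
wrist_force: [-0.9, -0.6, -1.6]
opening: 0.407
grasp_force: 61.4
```

apply_moves --moves '[{"jaw": 0,"offset": [0,0,0.5],"rot": [0,0,0]},{"jaw": 0,"offset": [0,0,0.5],"rot": [0,0,0]},{"jaw": 0,"offset": [0,0,0.5],"rot": [0,0,0]},{"jaw": 0,"offset": [0,0,0],"rot": [0,0,0]},{"jaw": 0,"offset": [0,0,0],"rot": [0,0,0]}]'

```text
time_s: 11.38
eef_pos: [0.4842, 0.2686, 0.1144]
eef_rot: [-0.0, 0.993, 0.115, 0.001]
wrist_force: [-4.0, -0.7, 10.7]
opening: 0.407
grasp_force: 62.4
```

Contact: the wrist reads 10.7 N upward and the height stopped at 0.1144. Release and go up.

apply_moves --moves '[{"jaw": 0.6,"offset": [0,0,-1],"rot": [0,0,0]},{"jaw": 0.8,"offset": [0,0,0],"rot": [0,0,0]},{"jaw": 1,"offset": [0,0,0],"rot": [0,0,0]},{"jaw": 1,"offset": [0,0,0],"rot": [0,0,0]},{"jaw": 1,"offset": [0,0,0],"rot": [0,0,0]}]'

```text
time_s: 12.0
eef_pos: [0.4837, 0.2683, 0.1137]
eef_rot: [0.0, 0.993, 0.115, -0.0]
wrist_force: [-0.5, -0.4, -0.3]
opening: 0.999
grasp_force: 0.0
```

apply_moves --moves '[{"jaw": 1,"offset": [0,0,-15],"rot": [0,0,0]},{"jaw": 1,"offset": [0,0,-25],"rot": [0,0,0]},{"jaw": 1,"offset": [0,0,-35],"rot": [0,0,0]},{"jaw": 1,"offset": [0,0,-35],"rot": [0,0,0]},{"jaw": 1,"offset": [0,0,0],"rot": [0,0,0]}]'

```text
time_s: 12.62
eef_pos: [0.486, 0.2691, 0.2285]
eef_rot: [-0.001, 0.993, 0.115, 0.004]
wrist_force: [-0.3, -0.5, -0.1]
opening: 1.003
grasp_force: 0.0
```

```bash
python3 - <<'E'
from h import *
from m import valve
b,d=ctrl.camera("side");W=cloud("side",d)
o=ctrl.get_obs();print(o["time_s"],o["eef_pos"],o["opening"],o["wrist_force"])
dd=np.hypot(W[...,0]-.4835,W[...,1]-.268);t=(dd<.035)&(W[...,2]>.146)&(W[...,2]<.16)
print(cv2.minEnclosingCircle((W[t][:,:2]*1000).astype(np.float32)),np.median(W[t][:,2]))
for c in((.46,-.045),(.46,-.265)):print(valve("side",b,W,c))
cv2.imwrite("pics/e.png",cv2.resize(b[60:384,140:400,::-1],None,fx=1.8,fy=1.8))
E
```

```text
12.675 [0.48485007 0.26871648 0.22625569] 0.9984041577622672 [ 0.55215649 -0.92595574  0.26739191]
((483.0263366699219, 270.25286865234375), 18.056106567382812) 0.15134371103733352
(array([ 0.46399936, -0.05027384]), 18.791664123535156, np.int64(111))
(array([ 0.46207074, -0.26774097]), 19.307130813598633, np.int64(64))
```

View pics/e.png

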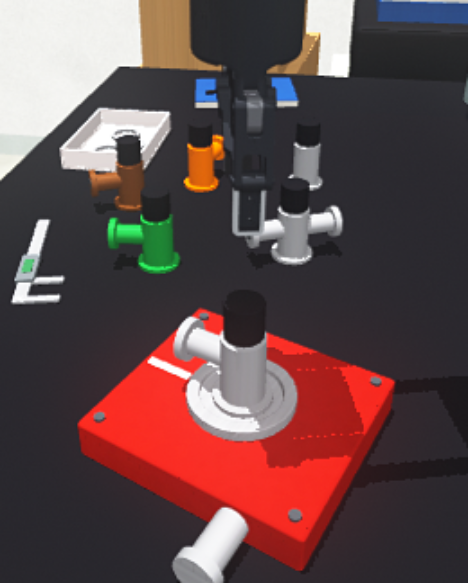

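The valve stands in the recess at (243,390) with its arm over the white line. Its top is at 0.151, which matches resting on the recess floor. The tee and gauge haven't moved and the gripper is clear.

```bash
python3 -c "
from bench import ctrl
print(ctrl.hand_in())"
```

```text
the job is handed in; nothing more can be done
None
```

The angle valve stands released in the port, about 2 mm off centre with its arm along the index line; the other two fittings are unmoved, and the job was handed in at about 12.7 s with no verdict returned.

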